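Lock the rotary specimen stage

TASK

Lock the rotary specimen stage: push the disc round by its blue post until the slot across it lines up with the steel bar, then push the bar by its red tab through the slot and into the keeper, until it is fully home with the tab against the strap. It is all pushing with the fingertips: do not lift the bar, and leave the nut, bolt and test block where they stand. Finish clear of everything.

Things in the scene. Friction and masses are not known exactly. Their poses are not given: they have to be found in the camera images.
- stage: Fixed cream base of the rotary stage, 72 x 244 mm, 10 mm thick, long side along its own y, turned up to 35 degrees about z. Origin: on the bench top (z = 0) directly below the disc's axis; z up. The bar travels along its +y, on the line x = 0: guide, strap, disc (84 mm across), keeper. Base ends at y = -170 and 74 mm.
- strap (a point): Middle of the top of the aluminium strap that bridges the bar just before the disc: 30 mm wide, 12 mm long (y = -58 to -46 mm in the stage's frame), top 40 mm high; the bar passes under it. Behind it to y = -158 mm runs the guide: floor 21 mm high, two rails 13 mm apart (23 mm over all), tops 27 mm high. Axes are the stage's.
- keeper (a point): Point between the keeper's two aluminium jaws, beyond the disc at y = 58 mm in the stage's frame, 26 mm above the bench. Jaws 22 mm apart, 40 mm over all, 18 mm long, 38 mm high, open on top. Axes are the stage's. The bar's nose reaches this point when fully home.
- disc (a joint): Angle of the slotted disc, rad, positive anticlockwise from above; no stops, may turn either way. The slot is in line with the bar at 0 and equally at pi; the blue post is then on the stage's +x side (0) or -x side (pi). Starts between 0.5 and 2.64. Friction (0.05 N m, some 2 N at the post) keeps it where it is left.
- slot (a point): On the disc's axis, on the yellow floor of the slot, 20 mm above the bench. Dark steel disc 84 mm across, top 34 mm high; slot right across it through the axis, 18 mm wide, 14 mm deep, mouths flared to 26 mm. Axes are the disc's, y along the slot. Out of line it blocks the bar; the bar's round nose trues up the last small error.
- disc_post (a point): Centre of the top of the blue finger post on the disc: upright, 14 mm in diameter, from 34 to 70 mm above the bench, 30 mm from the disc's axis and square to the slot. Axes are the disc's: x from the disc's axis to the post, y along the slot, z up.
- bar_tab (a point): Middle of the rear (pushing) face of the red tab, 45 mm above the bench. The tab, an upright plate 26 mm wide, 8 mm thick, 28 to 60 mm above the bench, stands across the bar's rear end, flush with it. Axes are the bar's. Fully home this point is at y = -66 mm in the stage's frame, the tab's front face on the strap; it starts 104 to 111 mm behind that.
- bar_nose (a point): Rounded nose of the bar, 124 mm in front of the red tab's rear face. Axes are the bar's. Fully home it is at y = 58 mm in the stage's frame, between the keeper's jaws; at the start it is just under the strap.
- bar: Loose steel locking bar, 11 x 11 mm, 124 mm long, 0.1 to 0.2 kg, lying in the guide between the rails; slides easily (1 to 2 N). Origin: middle of its length, centre of its underside (21 mm above the bench); y along the bar to its nose, z up.
- nut: Loose dark hexagon nut lying flat, 36 mm across flats, 24 mm high; a bystander. Origin: centre of its underside.
- bolt: Loose dark bolt standing on its hexagon head (32 mm across flats, 14 mm high), shank 16 mm in diameter, 58 mm high in all; a bystander. Origin: centre of its underside.
- test_block: Loose bright round steel test block lying flat, 54 mm in diameter, 14 mm high; a bystander. Origin: centre of its underside.
There are look-alikes about, which are no part of the job. Of the things that look like the bar, the middle-sized one is meant.

How it is judged:
By the outcome, as a careful person would: the job done as asked, in the order asked, and still so for the second after the job is handed in, with the robot touching nothing.
It also fails if it takes over 51 s, if anything falls off the work surface, if the arm or the gripper's body presses on something with over 40 N, if the wrist force passes 120 N, or if a joint passes its speed limit or range.

ROBOT

A 6-joint arm with a two-finger parallel gripper is mounted at the origin on the work surface. World frame = base frame: x ahead of the robot, y to its left, z up, the work surface at z = 0. Lengths are in m, angles in rad, forces in N, time in s.
With the tool pointing down it reaches from about 0.35 to 0.975 m from the base axis. Payload 4.9 kg.
Tool frame: the origin (TCP) lies midway between the tips of the shut fingers; the grasp point (between the pads) lies ctrl.grip_depth behind it (ctrl.grip_depth is the distance from the TCP to the grasp point, in m); z points along the fingers, y is the line along which they close (so a half turn about z gives the same grasp; the last joint's range is limited). The gripper opens to 85 mm and grips with 20 to 120 N. Pads are 22 mm wide; open, the fingers measure 114 mm over their backs; the gripper's body (76 mm by 85 mm) begins 54 mm behind the grasp point. The pads swing forward as they close: fully open they stand 13 mm farther back than shut.
Start: joints at [-0.119, 0.053, 1.613, -0, 1.476, -0.119], TCP at [0.625, 0, 0.231] pointing down, gripper open.
Joint ranges: [-3.01, 3.01], [-1.01, 2.22], [0.06, 2.58], [-1.02, 4.17], [0.09, 2.62], [-3.14, 3.14]. Speed limits (rad/s): [2.57, 2.57, 3.14, 3.14, 3.14, 3.14].

INTERFACE

Orientations are given as a rotation vector (axis times angle).
In Python, from station import ctrl, get_image, camera_model gives the robot as it stands. The module is installed in compiled form; this text tells all that it offers.
- The arm moves only by the shell command python3 -m crank 'ROWS' [FORCE]. ROWS is JSON, a list of rows, each a list of 7 numbers: the shift along the tool's x, y, z in mm, then the turn, a rotation vector about the tool's x, y, z in rad, then the opening, from -1 (shut) to 1 (fully open). A call has exactly 10 rows; each row shifts and turns the commanded pose from where the row before left it, along the tool's axes as they then stand; what a row does not reach is not made up. A row lasts 1/12 s, in which the tool goes at most 41.7 mm and 7.16 degrees, less where a joint would pass 70% of its speed; a pose out of reach is approached as far as the arm can. A call with a gripper value outside its range is refused whole. The fingers move at their own pace and stop on an object; FORCE is the grip in N (left out, the last holds). Time passes only in rows, so rows that do not move let the fingers close, or fill a call up. It gives the time, the measured TCP pose, the force, the opening and the grip force at its end, in the units of the state.
- ctrl.get_obs(): the state, without advancing time (a new reading comes with each control period).
- get_image(name): name is "scene" or "side" or "wrist"; returns the picture (400x640x3 uint8, red, green, blue); there is no depth.
- camera_model(name): a dict with "vertical_fov" (degrees; the focal length in pixels is half the picture's height over the tangent of half this angle, whatever the lens; pixels are square), "cx", "cy" (the principal point, pixels), "R" (3x3) and "t" (3): a world point X has camera coordinates R X + t; the wrist camera has in their place "hand_eye" (4x4, takes a point from camera to tool coordinates, whose origin is the TCP and whose axes are the flange's). Camera axes: x right, y down, z forward; pixel columns grow to the right and rows downward; lengths in m; the calibration is good to about 2 mm. A picture is of the moment at which its call begins: read the wrist's pose just before it. camera_model takes no time and is no camera call.
- ctrl.finish_job(): hands the job in; it is judged then, once.
The state is a dict: "t": time; "q": joint angles; "dq": joint speeds; "effort": joint torques, N m; "tool_pos": TCP position; "tool_rot": TCP orientation; "contact_force": force on the tool from outside, world axes, zero at the start; "wrist_torque": the same for the moment, N m; "opening": finger opening in m; "grip_force": force on a finger pad.
Only numpy, scipy, OpenCV 4.12 (cv2) and the standard library are available. Lean on these libraries where they do the work, as an engineer would, in place of code of your own. Each camera call takes 0.05 s, during which the arm holds its last target. There are 200 camera calls.

## Working session

There is one attempt and no reset: what is moved stays moved. The work goes in short steps, Python scripts to look and compute and a shell command to move; the robot and the scene stay as the last step left them, time stands still between calls to the robot, and variables do not carry over. Pictures are saved under pics/ and viewed, at most 10 in all, crops included, and the job is handed in when it is done.

```bash
mkdir -p pics; python3 - <<'E'
from station import ctrl,get_image,camera_model
import cv2
o=ctrl.get_obs();print(o,ctrl.grip_depth)
for n in ["scene","side","wrist"]:
    im=get_image(n);cv2.imwrite(f"pics/{n}0.png",im[:,:,::-1]);print(n,camera_model(n))
E
```

```text
{'t': 0.0, 'q': array([-1.18968911e-01,  5.33609197e-02,  1.61427603e+00, -3.99850409e-05,
        1.47602553e+00, -1.19012091e-01]), 'dq': array([-0.00064993,  0.00180057, -0.00017764, -0.00190884, -0.00123272,
        0.00087067]), 'effort': array([ 2.70554956e-04, -3.93670499e+01, -3.70175600e+01, -1.62778279e-04,
        6.93513779e-03, -6.06393527e-06]), 'tool_pos': array([6.24376251e-01, 8.32008164e-05, 2.30071252e-01]), 'tool_rot': array([-2.22025576e+00, -2.22036013e+00,  2.05791462e-03]), 'contact_force': array([-0.28338315,  0.12523206, -0.03084141]), 'wrist_torque': array([ 0.02390094,  0.01852915, -0.0378968 ]), 'grip_force': 0.0, 'opening': 0.08523691711512205} 0.0187
scene {'vertical_fov': 53.378680327814514, 'cx': 318.96710529571806, 'cy': 193.40618827741565, 'R': array([[-0.66074676,  0.75060455, -0.00255454],
       [ 0.66101095,  0.58025955, -0.47577661],
       [-0.35563779, -0.31605643, -0.87956245]]), 't': array([ 0.4119307 , -0.35182625,  0.98091251])}
side {'vertical_fov': 50.3565998826968, 'cx': 325.55963824520006, 'cy': 203.88061188224228, 'R': array([[-0.89337026, -0.44914736,  0.01249874],
       [-0.27919166,  0.53309737, -0.79866089],
       [ 0.35205338, -0.71698943, -0.60165154]]), 't': array([0.5061218 , 0.24344845, 0.59768476])}
wrist {'vertical_fov': 71.74780652628652, 'cx': 320.98484912009354, 'cy': 206.60054445231438, 'hand_eye': array([[ 5.53605357e-04, -9.60755826e-01, -2.77394910e-01,
         7.02236755e-02],
       [ 9.99999691e-01,  6.86825352e-04, -3.83086600e-04,
        -1.13927852e-03],
       [ 5.58574540e-04, -2.77394612e-01,  9.60755909e-01,
        -1.42783485e-01],
       [ 0.00000000e+00,  0.00000000e+00,  0.00000000e+00,
         1.00000000e+00]])}
```

View pics/scene0.png

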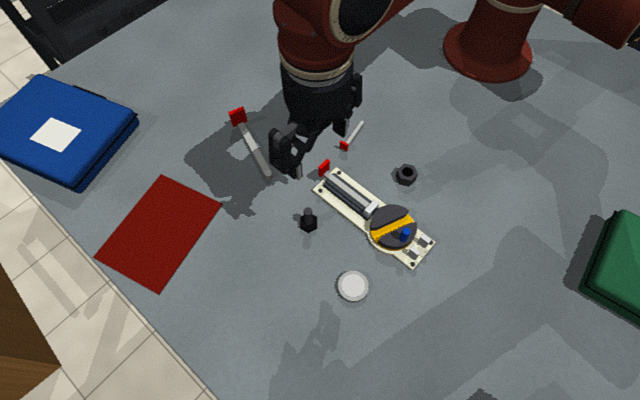

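View pics/side0.png

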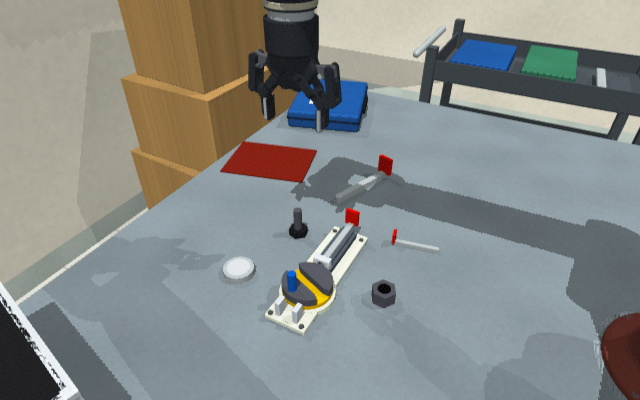

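Scene: three bar-like things. The large one has its tab at (238,116), the small one has its tab at (345,145), and the middle-sized one lies in the guide with its tab at (323,168), which is the one meant. Blue look-alikes are the binder at (70,130); the post is at (405,235). In the side view the post is at (292,280) and the tab at (352,216).

```bash
cat > h.py <<'E'
import numpy as np,cv2
from station import ctrl,get_image,camera_model
from scipy.spatial.transform import Rotation as Ro
def cam(n,obs=None):
    m=camera_model(n);f=200/np.tan(np.radians(m["vertical_fov"]/2))
    if "R" in m: R,t=np.array(m["R"]),np.array(m["t"])
    else:
        T=np.eye(4);T[:3,:3]=Ro.from_rotvec(obs["tool_rot"]).as_matrix();T[:3,3]=obs["tool_pos"]
        T=np.linalg.inv(T@m["hand_eye"]);R,t=T[:3,:3],T[:3,3]
    return f,m["cx"],m["cy"],R,t
def ray(c,u,v):
    f,cx,cy,R,t=c;d=R.T@np.array([(u-cx)/f,(v-cy)/f,1]);return -R.T@t,d
def onz(c,u,v,z):
    o,d=ray(c,u,v);return o+d*(z-o[2])/d[2]
def proj(c,X):
    f,cx,cy,R,t=c;p=R@np.array(X)+t;return np.array([cx+f*p[0]/p[2],cy+f*p[1]/p[2]])
def blobs(im,col):
    h=cv2.cvtColor(im,cv2.COLOR_RGB2HSV);H,S,V=cv2.split(h)
    m={"red":((H<8)|(H>172))&(S>150)&(V>90),"blue":(H>105)&(H<130)&(S>130)&(V>60),"yellow":(H>15)&(H<32)&(S>150)&(V>110),"cream":(H>12)&(H<40)&(S>12)&(S<110)&(V>165)}[col].astype(np.uint8)
    n,l,s,c=cv2.connectedComponentsWithStats(m)
    return [(c[i].round(1),s[i],l==i) for i in range(1,n) if s[i][4]>15]
E
python3 - <<'E'
from h import *
a=cv2.imread("pics/scene0.png")[130:290,290:460];b=cv2.imread("pics/side0.png")[190:350,230:400]
cv2.imwrite("pics/c1.png",np.hstack([cv2.resize(x[:,:],None,fx=2.35,fy=2.35,interpolation=2) for x in(a,b)]))
for n in["scene","side"]:
    im=cv2.imread(f"pics/{n}0.png")[:,:,::-1].copy();c=cam(n)
    for k in["red","blue","yellow","cream"]:
        for ce,s,m in blobs(im,k):
            if 290<ce[0]<450 if n=="scene" else 240<ce[0]<400: print(n,k,ce,s, onz(c,*ce,{"red":.045,"blue":.055,"yellow":.02,"cream":.01}[k]).round(4))
E
```

```text
scene red [344.1 143.9] [340 141   8  10  25] [ 0.4728 -0.0656  0.045 ]
scene red [324.1 166.5] [319 159  11  17 105] [ 0.5393 -0.0607  0.045 ]
scene blue [404.7 233.8] [399 227  12  15 107] [0.5559 0.1391 0.055 ]
scene yellow [390.3 227.3] [370 214  43  28 361] [0.5466 0.108  0.02  ]
scene cream [357.4 186.2] [330 167  56  40 334] [0.5136 0.0048 0.01  ]
scene cream [372.5 226.9] [ 313  180  122   90 1083] [0.5634 0.081  0.01  ]
side red [270.  161.4] [ 221  141   96   41 2586] [ 0.7865 -0.1572  0.045 ]
side red [385.  164.3] [378 155  15  21 218] [ 0.5519 -0.2671  0.045 ]
side red [352.  216.3] [345 208  14  18 187] [ 0.542  -0.0613  0.045 ]
side red [393.9 235.8] [392 229   5  15  46] [ 0.4527 -0.0449  0.045 ]
side blue [322.8  84.2] [319  79   7  14  46] [ 0.8799 -0.603   0.055 ]
side blue [348.  106.7] [ 325   81   42   51 1378] [ 0.7437 -0.4892  0.055 ]
side blue [311.5  86.4] [310  84   4   6  19] [ 0.902  -0.5708  0.055 ]
side blue [301.9 111.9] [288  91  29  37 764] [ 0.8396 -0.3996  0.055 ]
side blue [291.6 280.8] [287 270  10  22 186] [0.5556 0.1404 0.055 ]
side yellow [312.6 291.1] [296 269  36  41 375] [0.5316 0.1167 0.02  ]
side yellow [289.6 302.1] [285 298  10   8  27] [0.5532 0.1533 0.02  ]
side cream [345.5 259.5] [332 235  35  52 316] [0.5183 0.0167 0.01  ]
side cream [355.5 254.3] [350 245  13  18  30] [ 0.5077 -0.0039  0.01  ]
side cream [280.6 290.6] [279 286   4  10  18] [0.5832 0.1323 0.01  ]
side cream [299.2 315.2] [265 288  71  47 673] [0.5313 0.1618 0.01  ]
```

View pics/c1.png

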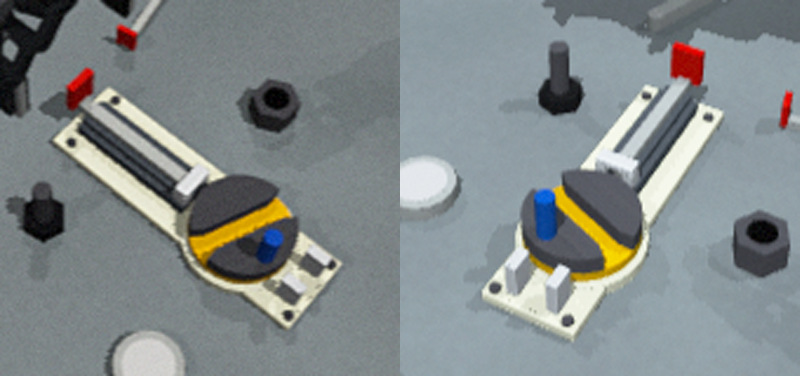

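```bash
python3 - <<'E'
from h import *
P={"scene":[(52,140),(112,88),(290,325),(342,263)],"side":[(652-400,86),(722-400,110),(482-400,293),(575-400,335)]}
off={"scene":(290,130),"side":(230,190)}
for n in P:
    c=cam(n);Q=np.array([onz(c,off[n][0]+u/2.35,off[n][1]+v/2.35,.01)[:2] for u,v in P[n]])
    d=(Q[2]+Q[3]-Q[0]-Q[1])/2;L=np.linalg.norm(d);d/=L
    r=(Q[0]+Q[1])/2;a=r+d*.170*L/.244
    print(n,Q.round(4).tolist(),L,"yaw",np.degrees(np.arctan2(-d[0],d[1])),"axis",a, "w",np.linalg.norm(Q[0]-Q[1]),np.linalg.norm(Q[2]-Q[3]))
    # post from axis
    p=[404.7,233.8] if n=="scene" else [291.6,280.8]
    q=onz(c,*p,.054)[:2]-a;x=np.array([d[1],-d[0]])
    print(" post",np.linalg.norm(q),np.arctan2(q@d,q@x))
    t=onz(c,*((324.1,166.5) if n=="scene" else (352,216.3)),.044)[:2]-a;print(" tab stage xy",t@x,t@d)
E
```

```text
scene [[0.5785, -0.0575], [0.5059, -0.0528], [0.5789, 0.1847], [0.5108, 0.1864]] 0.24069913059956485 yaw -0.6242154624261567 axis [0.54403788 0.11255789] w 0.07271631712531587 0.06816922488482646
 post 0.02875983329137685 1.1749426248795738
 tab stage xy -0.003343870095234376 -0.17372012000643133
side [[0.5708, -0.0591], [0.5073, -0.0581], [0.5792, 0.1854], [0.5085, 0.1861]] 0.24443708687603802 yaw -1.1271256677887136 axis [0.54238637 0.11164257] w 0.06344874501397478 0.07077688591277713
 post 0.031179615425199158 1.1337214424477184
 tab stage xy 0.0034616378776615862 -0.17409268474307857
```

```bash
python3 -m crank '[[33.2,-17.2,20,0,0,0,-1],[33.2,-17.2,20,0,0,0,-1],[33.2,-17.2,20,0,0,0,-1],[33.2,-17.2,20,0,0,0,-1],[33.2,-17.2,20,0,0,0,-1],[0,0,0,0,0,-0.115,-1],[0,0,0,0,0,-0.115,-1],[0,0,0,0,0,-0.115,-1],[0,0,0,0,0,-0.115,-1],[0,0,0,0,0,-0.115,-1]]'
python3 - <<'E'
from h import *
o=ctrl.get_obs();im=get_image("wrist");c=cam("wrist",o);print(o["tool_pos"],Ro.from_rotvec(o["tool_rot"]).as_matrix().round(3).tolist())
cv2.imwrite("pics/w1.png",im[:,:,::-1])
for k,z in(("blue",.055),("yellow",.02)):
    for ce,s,m in blobs(im,k): print(k,ce,s,onz(c,*ce,z).round(4))
E
```

```text
t: 0.98
tool_pos: [0.5401, 0.1633, 0.1326]
tool_rot: [-1.492, -2.764, 0.001]
contact_force: [0.6, 0.3, -0.4]
opening: 0.0001
grip_force: 0.0
[0.54006641 0.16328008 0.13258069] [[-0.549, 0.836, -0.001], [0.836, 0.549, -0.0], [0.0, -0.001, -1.0]]
blue [321.5 236.4] [315 231  14  11 120] [0.55   0.1468 0.055 ]
yellow [282.6 231.6] [263 208  41  49 674] [0.523  0.1181 0.02  ]
yellow [318.6 212.8] [311 208  18  13  24] [0.542  0.1538 0.02  ]
```

View pics/w1.png

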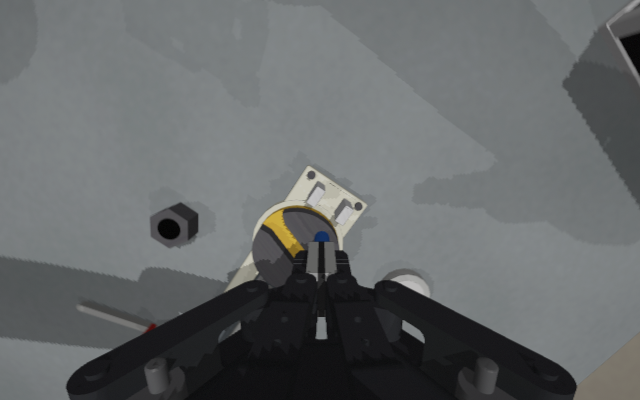

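Wrist view: the post at (321,236) lies in line with the shut fingers, the keeper jaws are at (315,195)/(345,210). Descending behind the post and pushing.

```bash
python3 -m crank '[[0,0,21,0,0,0,-1],[0,0,21,0,0,0,-1],[0,0,21,0,0,0,-1],[0,0,21,0,0,0,-1],[0,0,0,0,0,0,-1],[-6,0,0,0,0,0,-1],[-6,0,0,0,0,0,-1],[-6,0,0,0,0,0,-1],[-6,0,0,0,0,0,-1],[0,0,0,0,0,0,-1]]'
python3 -m crank '[[-4,0,0,0,0,0,-1],[-4,0,0,0,0,0,-1],[-4,0,0,0,0,0,-1],[-3,0,0,0,0,0,-1],[0,0,0,0,0,0,-1],[0,0,0,0,0,0,-1],[0,0,0,0,0,0,-1],[0,0,0,0,0,0,-1],[0,0,0,0,0,0,-1],[0,0,0,0,0,0,-1]]'
python3 - <<'E'
from h import *
for n in["scene","side"]:
    im=get_image(n);c=cam(n);cv2.imwrite(f"pics/{n}1.png",im[:,:,::-1])
    for k,z in(("blue",.055),("yellow",.02)):
        for ce,s,m in blobs(im,k):
            X=onz(c,*ce,z)
            if abs(X[0]-.543)<.06 and abs(X[1]-.112)<.06: print(n,k,ce,s,X.round(4))
a=cv2.imread("pics/scene1.png")[130:290,290:460];b=cv2.imread("pics/side1.png")[190:350,230:400]
cv2.imwrite("pics/c2.png",np.hstack([cv2.resize(x,None,fx=2.35,fy=2.35,interpolation=2) for x in(a,b)]))
E
```

```text
t: 1.87
tool_pos: [0.5561, 0.1428, 0.0517]
tool_rot: [1.501, 2.756, 0.005]
contact_force: [-0.5, 0.7, 0.4]
opening: 0.0001
grip_force: 0.2
t: 2.7
tool_pos: [0.5615, 0.1303, 0.0489]
tool_rot: [-1.5, -2.76, 0.001]
contact_force: [-0.3, -0.1, -0.3]
opening: -0.0
grip_force: 0.0
scene blue [387.1 233.1] [382 227  11  14 101] [0.575  0.1153 0.055 ]
scene yellow [382.9 220.1] [372 212  23  17 132] [0.5439 0.0889 0.02  ]
side yellow [305.9 291.2] [285 268  47  41 462] [0.5412 0.1219 0.02  ]
```

View pics/c2.png

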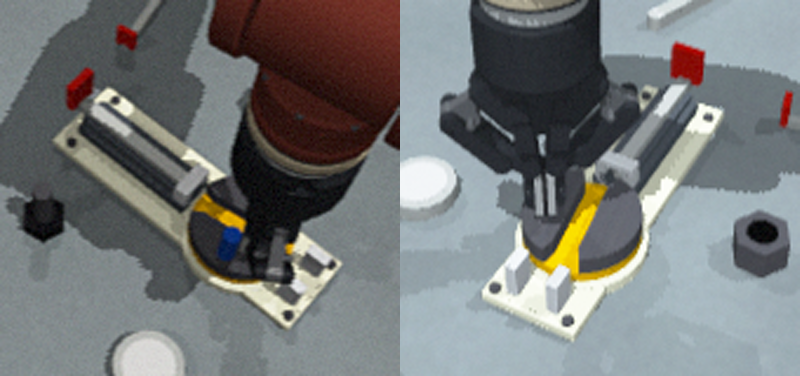

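```bash
python3 -m crank '[[-1.5,0,0,0,0,0,-1],[-1.5,0,0,0,0,0,-1],[-1,0,0,0,0,0,-1],[0,0,0,0,0,0,-1],[0,0,0,0,0,0,-1],[6,0,0,0,0,0,-1],[10,0,0,0,0,0,-1],[0,0,-35,0,0,0,-1],[0,0,-40,0,0,0,-1],[0,0,-30,0,0,0,-1]]'
python3 -m crank '[[-5,35,0,0,0,0.115,-1],[0,35,0,0,0,0.115,-1],[0,35,0,0,0,0.115,-1],[0,35,0,0,0,0.115,-1],[0,35,0,0,0,0.115,-1],[-30,0,0,0,0,0,-1],[-30,0,0,0,0,0,-1],[-30,0,0,0,0,0,-1],[-30,0,0,0,0,0,-1],[0,0,0,0,0,0,-1]]'
python3 - <<'E'
from h import *
o=ctrl.get_obs();print(Ro.from_rotvec(o["tool_rot"]).as_matrix().round(3).tolist())
for n in["scene","side","wrist"]:
    im=get_image(n);c=cam(n,o);cv2.imwrite(f"pics/{n}2.png",im[:,:,::-1])
    for k,z in(("blue",.054),("yellow",.02),("red",.044)):
        for ce,s,m in blobs(im,k):
            X=onz(c,*ce,z)
            if abs(X[0]-.543)<.06 and abs(X[1]-.03)<.15: print(n,k,ce,s,X.round(4))
a=cv2.imread("pics/scene2.png")[160:280,310:450];b=cv2.imread("pics/side2.png")[220:340,255:395];w=cv2.imread("pics/wrist2.png")
cv2.imwrite("pics/c3.png",np.vstack([np.hstack([cv2.resize(x,(400,343),interpolation=2) for x in(a,b)]),cv2.copyMakeBorder(cv2.resize(w,(400,250)),0,0,0,400,0)]))
E
```

```text
t: 3.63
tool_pos: [0.5553, 0.1412, 0.1564]
tool_rot: [1.499, 2.759, 0.002]
contact_force: [1.2, 0.2, 0.7]
opening: 0.0
grip_force: 0.0
t: 4.47
tool_pos: [0.7207, 0.0702, 0.154]
tool_rot: [2.225, 2.215, -0.002]
contact_force: [-0.8, -0.7, -0.1]
opening: 0.0004
grip_force: 0.0
[[0.004, 1.0, 0.001], [1.0, -0.004, -0.003], [-0.003, 0.001, -1.0]]
scene blue [385.6 232.4] [381 226  11  14 101] [0.5752 0.1124 0.054 ]
scene yellow [394.1 227.1] [373 211  41  36 295] [0.5416 0.113  0.02  ]
side blue [290.1 266.1] [286 256   9  21 170] [0.5744 0.1133 0.054 ]
side yellow [305.6 291. ] [285 268  47  41 444] [0.5418 0.1217 0.02  ]
side red [351.9 216.2] [345 208  15  18 191] [ 0.5427 -0.0627  0.044 ]
wrist blue [153.3 164.8] [135 156  38  20 511] [0.573  0.1087 0.054 ]
wrist yellow [133.8 136.6] [122 118  21  44 418] [0.5382 0.1316 0.02  ]
wrist yellow [145.4 189.9] [138 174  18  29 253] [0.5398 0.0786 0.02  ]
wrist red [152.5 322.3] [135 312  39  25 406] [ 0.5365 -0.0627  0.044 ]
```

View pics/c3.png

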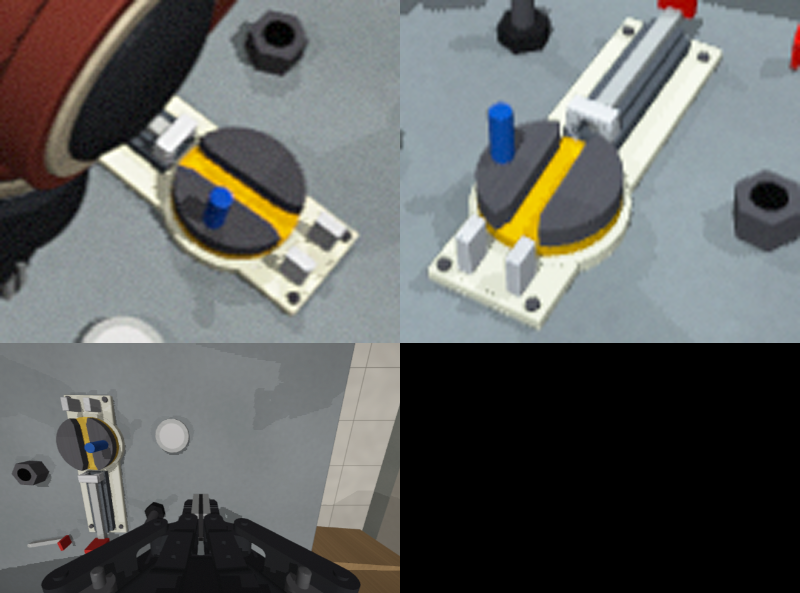

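The picture shows the slot close to in line: post at about (0.575, 0.113), strap and keeper at either end of the slot. I'll check the slot angle numerically.

```bash
python3 - <<'E'
from h import *
A=np.array([.543,.112])
for n in["scene","side"]:
    im=cv2.imread(f"pics/{n}2.png")[:,:,::-1].copy();c=cam(n)
    P=[]
    for ce,s,m in blobs(im,"yellow"):
        for v,u in zip(*np.nonzero(m)):
            X=onz(c,u,v,.02)[:2]
            if np.linalg.norm(X-A)<.036: P.append(X)
    P=np.array(P,np.float32)
    # per-slice edges
    for y0 in np.arange(-.03,.031,.01):
        s=P[np.abs(P[:,1]-A[1]-y0)<.004]
        if len(s)>4: print(n,y0.round(3),(1e3*(s[:,0].min()-A[0])).round(1),(1e3*(s[:,0].max()-A[0])).round(1))
    vx,vy,x,y=cv2.fitLine(P,cv2.DIST_HUBER,0,.01,.01).ravel();print(n,len(P),"angle",np.degrees(np.arctan(-vx/vy)),x,y)
E
```

```text
scene -0.03 -6.8 5.6
scene -0.02 -6.4 5.1
scene -0.01 -7.1 2.3
scene 0.0 -7.5 4.7
scene 0.01 -7.5 3.9
scene 0.02 -7.9 3.4
scene 0.03 -10.6 3.8
scene 236 angle 1.9795501 0.541222 0.11322245
side -0.03 0.2 12.9
side -0.02 -0.6 12.6
side -0.01 -0.8 12.3
side 0.0 -1.0 11.7
side 0.01 -1.4 11.4
side 0.02 -3.6 11.2
side 0.03 -9.5 12.4
side 284 angle 4.2075033 0.547669 0.11545361
```

```bash
python3 -m crank '[[-23,-25.4,0,0,0,0,-1],[-23,-25.4,0,0,0,0,-1],[-23,-25.4,0,0,0,0,-1],[-23,-25.4,0,0,0,0,-1],[-23,-25.4,0,0,0,0,-1],[-23,-25.4,0,0,0,0,-1],[-23,-25.4,0,0,0,0,-1],[0,0,0,0,0,0,-1],[0,0,0,0,0,0,-1],[0,0,0,0,0,0,-1]]'
python3 - <<'E'
from h import *
c=cam("scene");print([onz(c,*p,.01).round(3).tolist() for p in((238,122),(268,175),(345,145),(363,122))])
c=cam("side");im=cv2.imread("pics/side2.png")[:,:,::-1].copy()
o=ctrl.get_obs();w=get_image("wrist");cw=cam("wrist",o);cv2.imwrite("pics/w3.png",w[:,:,::-1])
for n,i,cc in(("side",im,c),("wrist",w,cw)):
  for ce,s,m in blobs(i,"red"):
    X=onz(cc,*ce,.044)
    if abs(X[0]-.543)<.06 and abs(X[1]+.06)<.05: print(n,ce,s,X.round(4),onz(cc,ce[0],s[1]+s[3],.028).round(4))
E
```

```text
t: 5.45
tool_pos: [0.5433, -0.0853, 0.1546]
tool_rot: [2.219, 2.222, 0.002]
contact_force: [0.5, -0.2, 0.5]
opening: 0.0001
grip_force: 0.0
[[0.56, -0.291, 0.01], [0.612, -0.147, 0.01], [0.453, -0.077, 0.01], [0.381, -0.086, 0.01]]
side [351.9 216.2] [345 208  15  18 191] [ 0.5427 -0.0627  0.044 ] [ 0.538 -0.054  0.028]
wrist [318.6 177.9] [305 171  29  14 371] [ 0.5399 -0.0605  0.044 ] [ 0.5398 -0.0705  0.028 ]
```

```bash
python3 -m crank '[[-5,-1.3,0,0,0,0,-1],[0,0,29,0,0,0,-1],[0,0,29,0,0,0,-1],[0,0,29,0,0,0,-1],[0,0,28,0,0,0,-1],[0,0,0,0,0,0,-1],[6,0,0,0,0,0,-1],[6,0,0,0,0,0,-1],[6,0,0,0,0,0,-1],[6,0,0,0,0,0,-1]]'
python3 -m crank '[[6,0,0,0,0,0,-1],[6,0,0,0,0,0,-1],[6,0,0,0,0,0,-1],[6,0,0,0,0,0,-1],[6,0,0,0,0,0,-1],[0,0,0,0,0,0,-1],[0,0,0,0,0,0,-1],[0,0,0,0,0,0,-1],[0,0,0,0,0,0,-1],[0,0,0,0,0,0,-1]]'
python3 - <<'E'
from h import *
for n in["scene","side"]:
    im=get_image(n);cv2.imwrite(f"pics/{n}3.png",im[:,:,::-1]);c=cam(n)
    for ce,s,m in blobs(im,"red")+blobs(im,"blue"):
        X=onz(c,*ce,.05)
        if abs(X[0]-.543)<.06 and abs(X[1]-.03)<.15: print(n,ce,s,X.round(4))
a=cv2.imread("pics/scene3.png")[130:290,290:460];b=cv2.imread("pics/side3.png")[190:350,230:400]
cv2.imwrite("pics/c4.png",np.hstack([cv2.resize(x,None,fx=2.35,fy=2.35,interpolation=2) for x in(a,b)]))
E
```

```text
t: 6.33
tool_pos: [0.5432, -0.067, 0.0416]
tool_rot: [2.218, 2.219, 0.003]
contact_force: [0.2, -0.6, 0.9]
opening: -0.0003
grip_force: 0.7
t: 7.17
tool_pos: [0.541, -0.0374, 0.0387]
tool_rot: [-2.221, -2.221, 0.0]
contact_force: [-0.2, -0.3, -0.1]
opening: -0.0
grip_force: 0.0
scene [339.5 177.8] [334 170  11  18 108] [ 0.5415 -0.0203  0.05  ]
scene [385.9 232.3] [381 226  11  14  94] [0.573  0.1121 0.05  ]
side [343.5 228.2] [337 219  14  20 207] [ 0.5393 -0.0168  0.05  ]
side [290.1 266. ] [286 256   9  21 170] [0.5766 0.1097 0.05  ]
```

View pics/c4.png

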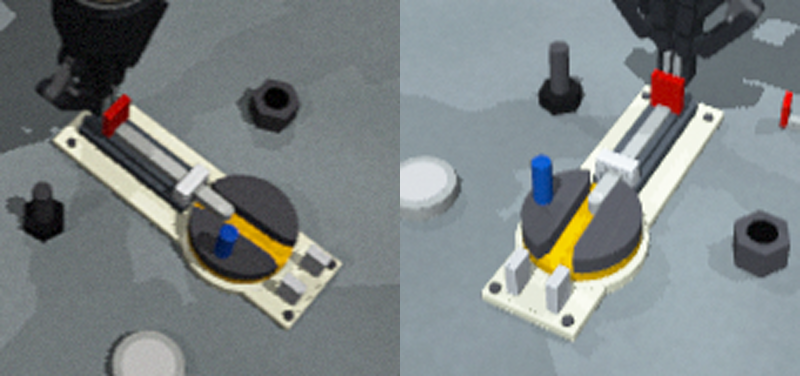

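The bar's nose is inside the slot (left view 225,205); tab at (115,115). Continue.

```bash
python3 -m crank '[[6,0,0,0,0,0,-1],[7,0,0,0,0,0,-1],[7,0.2,0,0,0,0,-1],[7,0.2,0,0,0,0,-1],[7,0.2,0,0,0,0,-1],[7,0.2,0,0,0,0,-1],[7,0.2,0,0,0,0,-1],[7,0,0,0,0,0,-1],[5,0,0,0,0,0,-1],[0,0,0,0,0,0,-1]]'
python3 -m crank '[[2,0,0,0,0,0,-1],[2,0,0,0,0,0,-1],[2,0,0,0,0,0,-1],[2,0,0,0,0,0,-1],[1.5,0,0,0,0,0,-1],[0,0,0,0,0,0,-1],[0,0,0,0,0,0,-1],[0,0,0,0,0,0,-1],[0,0,0,0,0,0,-1],[0,0,0,0,0,0,-1]]'
python3 -m crank '[[1,0,0,0,0,0,-1],[0,0,0,0,0,0,-1],[1,0,0,0,0,0,-1],[0,0,0,0,0,0,-1],[0,0,0,0,0,0,-1],[0,0,0,0,0,0,-1],[0,0,0,0,0,0,-1],[0,0,0,0,0,0,-1],[0,0,0,0,0,0,-1],[0,0,0,0,0,0,-1]]'
```

```text
t: 8.1
tool_pos: [0.5422, 0.0239, 0.039]
tool_rot: [-2.22, -2.222, -0.001]
contact_force: [-0.5, -0.2, -0.3]
opening: -0.0001
grip_force: 0.0
t: 8.93
tool_pos: [0.5423, 0.0322, 0.039]
tool_rot: [-2.221, -2.221, -0.0]
contact_force: [0.2, 0.0, 0.5]
opening: 0.0005
grip_force: 0.0
t: 9.77
tool_pos: [0.5423, 0.0342, 0.039]
tool_rot: [-2.221, -2.221, -0.0]
contact_force: [-0.7, -0.1, -0.3]
opening: -0.0
grip_force: 0.1
```

```bash
python3 -m crank '[[1,0,0,0,0,0,-1],[0,0,0,0,0,0,-1],[1,0,0,0,0,0,-1],[0,0,0,0,0,0,-1],[0,0,0,0,0,0,-1],[0,0,0,0,0,0,-1],[0,0,0,0,0,0,-1],[0,0,0,0,0,0,-1],[0,0,0,0,0,0,-1],[0,0,0,0,0,0,-1]]'
python3 - <<'E'
from h import *
for n in["scene","side"]:
    im=get_image(n);cv2.imwrite(f"pics/{n}4.png",im[:,:,::-1])
a=cv2.imread("pics/scene4.png")[130:290,290:460];b=cv2.imread("pics/side4.png")[190:350,230:400]
cv2.imwrite("pics/c5.png",np.hstack([cv2.resize(x,None,fx=2.35,fy=2.35,interpolation=2) for x in(a,b)]))
E
```

```text
t: 10.6
tool_pos: [0.5423, 0.0348, 0.0391]
tool_rot: [2.22, 2.22, -0.003]
contact_force: [-0.4, -6.4, 0.6]
opening: 0.0001
grip_force: 3.2
```

View pics/c5.png

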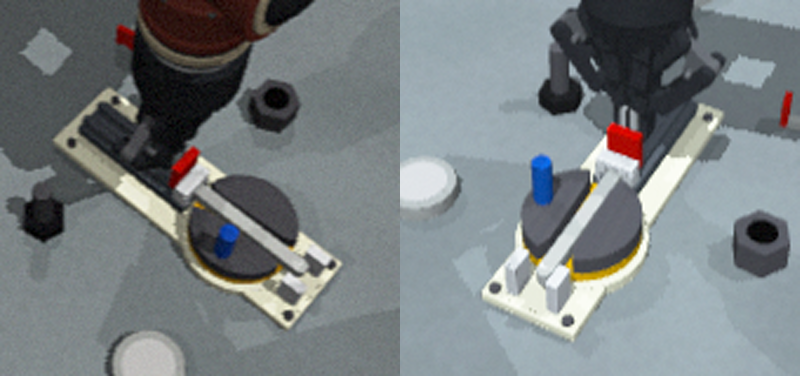

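The tab sits against the strap at (185,170), the nose is between the jaws at (300,265), and the 6 N reaction confirms it's home. Retreating.

```bash
python3 -m crank '[[-4,0,0,0,0,0,-1],[-10,0,0,0,0,0,-1],[-12,0,0,0,0,0,-1],[0,0,-20,0,0,0,-1],[0,0,-35,0,0,0,-1],[0,0,-40,0,0,0,-1],[0,0,-40,0,0,0,-1],[-30,0,0,0,0,0,-1],[-30,0,0,0,0,0,-1],[0,0,0,0,0,0,-1]]'
python3 - <<'E'
from h import *
for n in["scene","side"]:
    im=get_image(n);cv2.imwrite(f"pics/{n}5.png",im[:,:,::-1])
a=cv2.imread("pics/scene5.png")[130:290,290:460];b=cv2.imread("pics/side5.png")[190:350,230:400]
cv2.imwrite("pics/c6.png",np.hstack([cv2.resize(x,None,fx=2.35,fy=2.35,interpolation=2) for x in(a,b)]))
E
```

```text
t: 11.53
tool_pos: [0.5429, -0.0542, 0.1756]
tool_rot: [2.223, 2.215, 0.0]
contact_force: [0.1, -0.3, -0.0]
opening: 0.0001
grip_force: 0.0
```

View pics/c6.png

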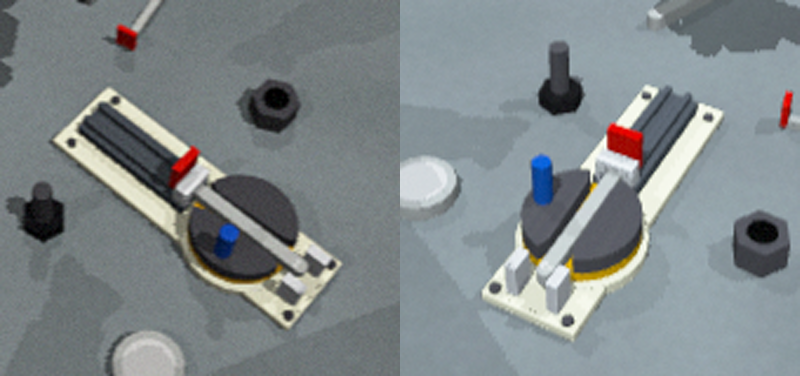

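The bar is home with its tab on the strap, the bystanders have not moved, and the arm is clear.

```bash
python3 -c "
from station import ctrl
print(ctrl.finish_job())"
```

```text
the job is handed in; nothing more can be done
None
```

The stage is locked and the job is handed in: the bar is through the slot and in the keeper with its tab against the strap. The nut, bolt and test block were not touched, the arm finished clear of everything, and it took about 12 s of the 51 s allowed.

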